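Step a circuit board under the inspection pointer in repair-queue order

TASK

The tray with the green end block is the repair queue: its three coloured modules, counted from the green end, give the order of inspection. Using the black handle, slide the circuit board so that the mark of the first module's colour comes to rest with its black centre dot under the tip of the orange pointer, pause there for about a second, then do the same for the second and for the third colour. Let go and leave the board with the third mark under the tip; do not touch the pointer or its stand, and leave the modules and the other things on the bench where they are.

Things in the scene. Friction and masses are not known exactly. Their poses are not given: they have to be found in the camera images.
- stage: x-y stage: fixed dark steel base 300 mm (x) by 220 mm (y), origin under its centre on the bench. Its +x points away from the handle. A saddle slides on it along x; on that the carrier slides along y: an aluminium plate 170 x 190 mm with a green circuit board, top 62 mm above the bench, parts on it under 6 mm high. The carrier never turns against the base
- saddle (a joint): x slide of the stage (m), -0.055 to 0.055, 0 at mid-travel, grows along the stage's +x; stays where it is left (2.5 N friction)
- carrier (a joint): y slide of the carrier on the saddle (m), -0.075 to 0.075, 0 at mid-travel, grows along the stage's +y; stays where it is left (2.5 N friction)
- handle (a point): top centre of the black fin handle on the carrier's -x tab, 101 mm above the bench; fin 60 mm long (stage x), 20 mm thick (stage y), 45 mm tall above the tab, whose top is 56 mm above the bench. It lies 130 mm to -x of the board's centre; the carrier's wide plate starts 45 mm to +x of it
- mark_red (a point): centre of the red mark on the circuit board: a red disc 30 mm across with a thin white rim and a black centre dot 10 mm across. It travels with the carrier, 64 mm above the bench, at x = -25 mm, y = 50 mm from the board's centre in the stage's axes
- mark_yellow (a point): centre of the yellow mark on the circuit board: a yellow disc 30 mm across with a thin white rim and a black centre dot 10 mm across. It travels with the carrier, 64 mm above the bench, at x = 45 mm, y = 0 mm from the board's centre in the stage's axes
- mark_blue (a point): centre of the blue mark on the circuit board: a blue disc 30 mm across with a thin white rim and a black centre dot 10 mm across. It travels with the carrier, 64 mm above the bench, at x = -25 mm, y = -50 mm from the board's centre in the stage's axes
- pointer_tip (a point): tip of the fixed orange pointer, a rod 10 mm thick that hangs straight down and tapers to its tip 75 mm above the bench (13 mm above the board); fixed 15 mm to +x of the stage's origin
- pointer_stand: stand of the pointer, fixed to the stage (same frame as the stage): a 20 mm steel column 199 mm high, 100 mm to +x and 205 mm to -y of the stage's origin, with an 8 mm bar 170 mm above the bench running from it straight to the pointer. Not to be touched
- tray: repair queue tray, white, 252 mm (x) by 84 mm (y), walls 22 mm high, fixed to the bench, origin under its centre; three bays in a row along its x, centres at x = -82, 0 and 82 mm. A green end block 24 mm thick and 40 mm high stands at its -x end: the bay next to it (x = -82 mm) is first, the middle one second, the far one third
- module_red: loose plug-in module, a red block 60 x 60 mm and 36 mm high, 120 g, lying in one bay of the tray; origin at the centre of its underside. Not to be moved.
- module_yellow: loose plug-in module, a yellow block 60 x 60 mm and 36 mm high, 120 g, lying in one bay of the tray; origin at the centre of its underside. Not to be moved.
- module_blue: loose plug-in module, a blue block 60 x 60 mm and 36 mm high, 120 g, lying in one bay of the tray; origin at the centre of its underside. Not to be moved.
- bottle: loose clear bottle, 60 mm across, 160 mm high, bystander; origin under its centre
- pen_cup: loose blue ceramic cup, 76 mm across, 95 mm high, bystander; origin under its centre
- meter: loose yellow handheld meter lying flat, 150 x 78 x 34 mm, bystander; origin under its centre

How it is judged:
By the outcome, as a careful person would: the job done as asked, in the order asked, and still so for the second after the job is handed in, with the robot touching nothing.
It also fails if it takes over 48 s, if anything falls off the work surface, if the arm or the gripper's body presses on something with over 40 N, if the wrist force passes 120 N, or if a joint passes its speed limit or range.

ROBOT

A 6-joint arm with a two-finger parallel gripper is mounted at the origin on the work surface. World frame = base frame: x ahead of the robot, y to its left, z up, the work surface at z = 0. Lengths are in m, angles in rad, forces in N, time in s.
With the tool pointing down it reaches from about 0.25 to 0.725 m from the base axis. Payload 4 kg.
Tool frame: the origin (TCP) lies on the centre line of the jaws, within the pads' length; the fingertips stand 17 mm ahead of it and the grasp point (between the pads) lies 2 mm behind it; z points along the fingers, y is the line along which they close (so a half turn about z gives the same grasp; the last joint's range is limited). The gripper opens to 85 mm and grips with 20 to 120 N. Pads are 22 mm wide; open, the fingers measure 114 mm over their backs; the gripper's body (76 mm by 85 mm) begins 54 mm behind the grasp point. The pads swing forward as they close: fully open they stand 13 mm farther back than shut.
Start: joints at [1.324, 0.241, 0.005, 1.335, 0, 1.571], TCP at [0.122, 0.485, 0.248] pointing down, gripper open.
Joint ranges: [-2.72, 2.72], [-1.05, 1.87], [-1.09, 1.28], [-1.99, 2.15], [-1.42, 1.44], [-3.14, 3.14]. Speed limits (rad/s): [2.79, 2.79, 3.14, 3.14, 3.14, 3.14].

INTERFACE

Orientations are given as a unit quaternion [w, x, y, z].
In Python, from bench import * gives the robot as it stands. The module is installed in compiled form; this text tells all that it offers. Calls block until the motion is done:
- reach(position, orientation): joint-space move of the TCP to a pose.
- move_linear(position, attitude=None, v=0.15, f_stop=None): straight line of the TCP; attitude=None keeps the orientation; v is the mean speed in m/s. With f_stop (N) it stops when the force on the tool has changed by that much, and returns True; else False.
- goto_joints(angles): joint-space move.
- gripper_to(opening): opening from 0.0 (shut) to 1.0 (fully open); the grip force is fixed at half the most; returns when the fingers have stopped.
- dwell(seconds).
- ik(position, orientation): joint angles nearest the present ones, or None.
- read_state(): the state.
- read_camera(name): name is "scene" or "top" or "wrist"; returns a dict with "img" (480x640x3 uint8, red, green, blue), "fx", "fy", "cx", "cy" (pixels), "k1" (the pictures are not rectified: a ray, as slopes to the right and down, at radius r is drawn at 1 + k1 r^2 times it, then the intrinsics apply), "R" (3x3) and "t" (3): a world point X has camera coordinates R X + t; the wrist camera has in their place "mount" (4x4, takes a point from camera to tool coordinates, whose origin is the TCP and whose axes are the flange's). Camera axes: x right, y down, z forward; pixel columns grow to the right and rows downward; lengths in m; the calibration is good to about 2 mm. A picture is of the moment at which its call begins: read the wrist's pose just before it. There is no depth.
A pose or a line that the arm cannot do raises Unreachable and nothing moves.
- job_done(): hands the job in; it is judged then, once.
The state is a dict: "t": time; "joint_positions": joint angles; "joint_vel": joint speeds; "tau": joint torques, N m; "ee_pos": TCP position; "tool_rot": TCP orientation; "force": force on the tool from outside, world axes, zero at the start; "torque": the same for the moment, N m; "gripper_width": opening from 0.0 (shut) to 1.0 (fully open); "finger_force": force on a finger pad.
Only numpy, scipy, OpenCV 4.12 (cv2) and the standard library are available. Lean on these libraries where they do the work, as an engineer would, in place of code of your own. Each camera call takes 0.05 s, during which the arm holds its last target. There are 200 camera calls.

## Working session

There is one attempt and no reset: what is moved stays moved. The work goes in short steps, each a Python script; the robot and the scene stay as the last script left them, time stands still between calls to the robot, and variables do not carry over. Pictures are saved under pics/ and viewed, at most 10 in all, crops included, and the job is handed in when it is done.

```bash
mkdir -p pics; python3 - <<'E'
from bench import *
import cv2
for n in ("top","scene"):
    c=read_camera(n); cv2.imwrite(f"pics/{n}0.png",c["img"][:,:,::-1])
    print(n,{k:(v.tolist() if hasattr(v,'tolist') else v) for k,v in c.items() if k!="img"})
s=read_state(); print(s["t"],s["tool_rot"],s["ee_pos"])
E
```

```text
top {'fx': 518.7208894997431, 'fy': 518.7208894997431, 'cx': 313.2988806190105, 'cy': 228.08227119647745, 'k1': -0.10462378941194503, 'R': [[0.015183575287102246, -0.9998330790451764, 0.010162336765858088], [-0.9918888188808045, -0.01634414304569209, -0.1260533219211008], [0.12619837566602676, -0.008165968108177593, -0.9919714143785152]], 't': [-0.033822084277436895, 0.47552767464660745, 1.506577709695024]}
scene {'fx': 455.7474301039165, 'fy': 455.7474301039165, 'cx': 319.11378978644285, 'cy': 239.0913997887923, 'k1': 0.02849412681726484, 'R': [[0.36582367684244, 0.9306775277214003, 0.003518075590541812], [0.63359658928517, -0.24627693757699015, -0.7334187290108559], [-0.6817099086177918, 0.2705309768068751, -0.6797680421145437]], 't': [-0.17149171590879606, -0.22494533526727425, 1.5893543170301374]}
0.1 [-1.23293894e-04  1.23082323e-01  9.92396025e-01 -9.25558965e-04] [0.12201001 0.4843434  0.24750997]
```

View pics/top0.png

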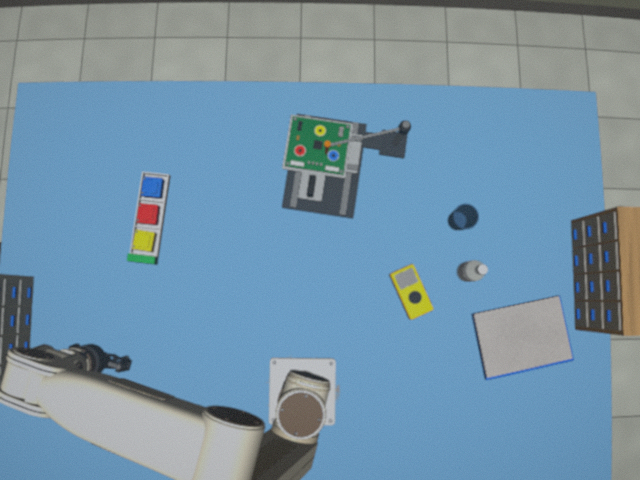

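View pics/scene0.png

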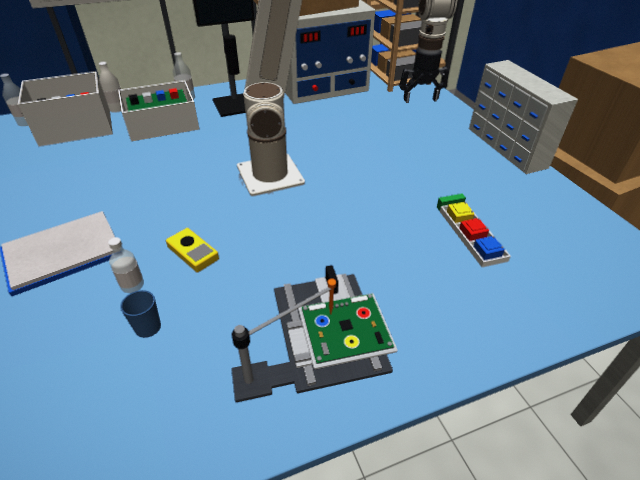

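The top view shows the green block at (142,260), then yellow, red and blue modules going up, so the order is yellow, red, blue. The handle is at (311,185), the pointer tip near (327,145), and the marks are at (320,130), (300,150) and (333,155). The scene view agrees, with the tip near (331,312).

```bash
cat > h.py <<'E'
import numpy as np, cv2
from scipy.spatial.transform import Rotation as Ro
def q2R(q): return Ro.from_quat([q[1],q[2],q[3],q[0]]).as_matrix()
def R2q(R): x=Ro.from_matrix(R).as_quat(); return [x[3],x[0],x[1],x[2]]
def cam(c,s=None):
    """camera centre and camera-to-world rotation"""
    if "R" in c: R=np.array(c["R"]); return -R.T@np.array(c["t"]),R.T
    M=np.array(c["mount"]); T=q2R(s["tool_rot"]); return T@M[:3,3]+s["ee_pos"],T@M[:3,:3]
def ray(c,px,s=None):
    D=np.array([[c["fx"],0,c["cx"]],[0,c["fy"],c["cy"]],[0,0,1]])
    p=cv2.undistortPoints(np.array([[px]],float),D,np.array([c["k1"],0,0,0.]))[0,0]
    o,R=cam(c,s); d=R@[p[0],p[1],1]; return o,d/np.linalg.norm(d)
def onplane(c,px,z,s=None):
    o,d=ray(c,px,s); return o+d*(z-o[2])/d[2]
def cross(rays):
    A=0;b=0
    for o,d in rays: P=np.eye(3)-np.outer(d,d); A=A+P; b=b+P@o
    return np.linalg.solve(A,b)
def blobs(img,name,roi=None,amin=15):
    h=cv2.cvtColor(img,cv2.COLOR_RGB2HSV)
    r={"red":[(0,4),(172,180)],"orange":[(6,16)],"yellow":[(24,36)],"blue":[(105,125)],"green":[(45,80)]}[name]
    m=sum(cv2.inRange(h,(a,150,60),(b,255,255)) for a,b in r)
    if roi: k=np.zeros_like(m); k[roi[1]:roi[3],roi[0]:roi[2]]=255; m=m&k
    cs=cv2.findContours(m,cv2.RETR_EXTERNAL,cv2.CHAIN_APPROX_NONE)[0]
    return [c for c in sorted(cs,key=cv2.contourArea,reverse=True) if cv2.contourArea(c)>=amin]
def centre(c):
    h=cv2.convexHull(c); return np.array(cv2.fitEllipse(h)[0]) if len(h)>5 else c.mean((0,1))
LOC={"red":(-.025,.05),"yellow":(.045,0),"blue":(-.025,-.05)}
def boardfit(P):
    """P: dict colour->world xy; returns board centre, yaw, residual"""
    k=list(P); L=np.array([LOC[i] for i in k]); W=np.array([P[i][:2] for i in k])
    l=L-L.mean(0); w=W-W.mean(0)
    a=np.arctan2((l[:,0]*w[:,1]-l[:,1]*w[:,0]).sum(),(l*w).sum())
    R=np.array([[np.cos(a),-np.sin(a)],[np.sin(a),np.cos(a)]])
    t=W.mean(0)-R@L.mean(0); return t,a,np.linalg.norm(W-(L@R.T+t),axis=1)
E
python3 - <<'E'
from bench import *
from h import *
np.set_printoptions(precision=4,suppress=True)
O=[]
for n,roi in (("top",(284,112,365,178)),("scene",(295,285,395,370))):
    c=read_camera(n); P={}
    for k in LOC:
        b=blobs(c["img"],k,roi,8); 
        print(n,k,[(centre(x).round(1).tolist(),cv2.contourArea(x)) for x in b[:3]])
        if b: P[k]=onplane(c,centre(b[0]),.064)
    print(boardfit(P))
    b=blobs(c["img"],"orange",roi if n=="top" else (310,270,350,330),5)
    for x in b[:2]: x=x[:,0]; print("orange",x.min(0),x.max(0),x[x[:,1].argmax()])
    for z in (.04,.0): pass
c=read_camera("wrist");print(np.array(c["mount"]),c["fx"],c["cx"],c["cy"],c["k1"])
c=read_camera("top")
for p in ((283,208),(352,217),(366,123)): print("base corner",onplane(c,p,.02))
print("handle",onplane(c,(311,185),.101))
print("order",[ (k,onplane(c,centre(blobs(c["img"],k,(120,165,175,270))[0]),.036)) for k in ("green","yellow","red","blue")])
E
```

```text
top red [([299.4, 149.9], 34.5)]
top yellow [([319.7, 129.8], 39.5)]
top blue [([332.9, 155.0], 40.0)]
(array([ 0.7224, -0.0345]), np.float64(-0.137201528963043), array([0.0002, 0.0003, 0.0003]))
orange [325 141] [329 146] [325 146]
scene red [([363.2, 312.4], 73.5)]
scene yellow [([351.2, 341.2], 89.0)]
scene blue [([321.5, 320.4], 76.0)]
(array([ 0.7246, -0.036 ]), np.float64(-0.1369858616946561), array([0.0002, 0.0002, 0.0004]))
orange [327 278] [335 311] [330 311]
[[ 0.0003 -0.9526 -0.3041  0.0777]
 [ 1.      0.0005 -0.0004  0.0007]
 [ 0.0005 -0.3041  0.9526 -0.1261]
 [ 0.      0.      0.      1.    ]] 346.6241678457539 315.0435514031058 240.1929505006295 -0.03947480962456184
base corner [0.5365 0.0653 0.02  ]
base corner [ 0.5127 -0.1418  0.02  ]
base corner [ 0.8064 -0.1838  0.02  ]
handle [ 0.591  -0.0173  0.101 ]
order [('green', array([0.3761, 0.4831, 0.036 ])), ('yellow', array([0.4297, 0.4731, 0.036 ])), ('red', array([0.5105, 0.4687, 0.036 ])), ('blue', array([0.5919, 0.4606, 0.036 ]))]
```

```bash
cat >> h.py <<'E'
YAW=-0.137; c_,s_=np.cos(YAW),np.sin(YAW)
S=np.array([[c_,-s_],[s_,c_]])          # stage axes in world
Q=R2q(np.array([[-c_,-s_,0],[-s_,c_,0],[0,0,-1.]]))
H0=np.array([.5947,-.0175])
E
python3 - <<'E'
from bench import *
from h import *
ims=[]
import pickle; V=[]
for i,(off,z) in enumerate((((0,.0),.26),((.03,.08),.26))):
    p=H0+S@off; reach([*p,z],Q); dwell(.2)
    s=read_state(); c=read_camera("wrist"); V.append((s,c)); ims.append(c["img"])
    P={}
    for k in LOC:
        b=[x for x in blobs(c["img"],k,None,60)]
        if b: P[k]=onplane(c,centre(b[0]),.064,s); print(k,centre(b[0]),cv2.contourArea(b[0]),P[k])
    print(boardfit(P))
    for x in blobs(c["img"],"orange",None,20)[:2]: x=x[:,0]; print("orange",x.min(0),x.max(0),x[x[:,1].argmax()])
pickle.dump(V,open("v.pkl","wb"))
cv2.imwrite("pics/w1.png",cv2.resize(np.hstack(ims),(800,300))[:,:,::-1]); 
cv2.imwrite("pics/w2.png",ims[0][:,:,::-1]); print(read_state()["t"])
E
```

```text
red [361.73648071 312.82406616] 439.5 [0.70561802 0.01811865 0.064     ]
yellow [314.18344116 368.3805542 ] 362.0 [ 0.76812949 -0.0407736   0.064     ]
blue [266.5138855  312.77560425] 441.0 [ 0.69211311 -0.08081306  0.064     ]
(array([ 0.72360493, -0.0347145 ]), np.float64(-0.13550841219417545), array([9.06815382e-05, 6.60501955e-05, 7.38615661e-05]))
orange [276 328] [286 359] [282 359]
orange [263 384] [285 394] [285 394]
red [286.80886841 286.72576904] 479.5 [0.70565153 0.01824396 0.064     ]
yellow [242.61981201 345.28494263] 402.5 [ 0.76823734 -0.0408683   0.064     ]
blue [189.52185059 286.68017578] 452.0 [ 0.69213417 -0.08087887  0.064     ]
(array([ 0.72365894, -0.03472714]), np.float64(-0.13606136789039233), array([4.69042792e-05, 3.77048391e-05, 2.67214622e-05]))
3.6833
```

View pics/w1.png

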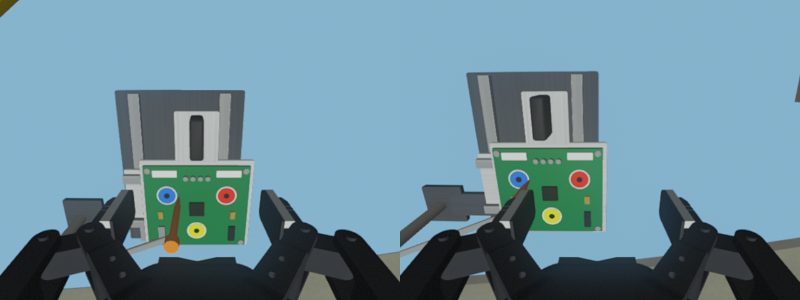

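Both wrist views show the pointer: its tip is near (285,315) in the first and (205,290) in the second at full resolution. Next I'll zoom in on it.

```bash
python3 - <<'E'
from h import *; import pickle
V=pickle.load(open("v.pkl","rb")); R=[];ims=[]
for (s,c),(x0,y0,x1,y1),dr in zip(V,((250,290,330,400),(170,265,250,345)),(0,0)):
    h=cv2.cvtColor(c["img"],cv2.COLOR_RGB2HSV)
    m=cv2.inRange(h,(5,90,30),(19,255,255)); k=np.zeros_like(m); k[y0:y1,x0:x1]=m[y0:y1,x0:x1]
    cs=max(cv2.findContours(k,cv2.RETR_EXTERNAL,2)[0],key=cv2.contourArea)[:,0]
    t=cs[cs[:,1].argmin()]; print(cs.tolist()[:25],t)
    ims.append(cv2.resize(c["img"][y0:y0+70,x0:x0+70],(400,400),interpolation=cv2.INTER_NEAREST))
    R.append(ray(c,t+0.,s)); print(onplane(c,t+0.,.075,s))
print(cross(R))
cv2.imwrite("pics/z.png",np.hstack(ims)[:,:,::-1])
E
```

```text
[[286, 316], [285, 317], [285, 319], [284, 320], [284, 321], [283, 322], [283, 323], [282, 324], [282, 325], [281, 326], [281, 328], [280, 329], [280, 330], [279, 331], [279, 335], [278, 336], [278, 341], [277, 342], [277, 346], [276, 347], [276, 351], [275, 352], [275, 357], [274, 358], [274, 362]] [286 316]
[ 0.69243583 -0.05926297  0.075     ]
[[206, 289], [200, 295], [199, 295], [189, 305], [189, 306], [186, 309], [186, 310], [182, 314], [180, 314], [181, 315], [182, 314], [185, 314], [187, 312], [187, 311], [189, 309], [189, 308], [191, 306], [191, 305], [194, 302], [201, 302], [201, 301], [202, 300], [202, 299], [203, 298], [203, 296]] [206 289]
[ 0.69223557 -0.06004812  0.075     ]
[ 0.69091331 -0.0588106   0.07787607]
```

View pics/z.png

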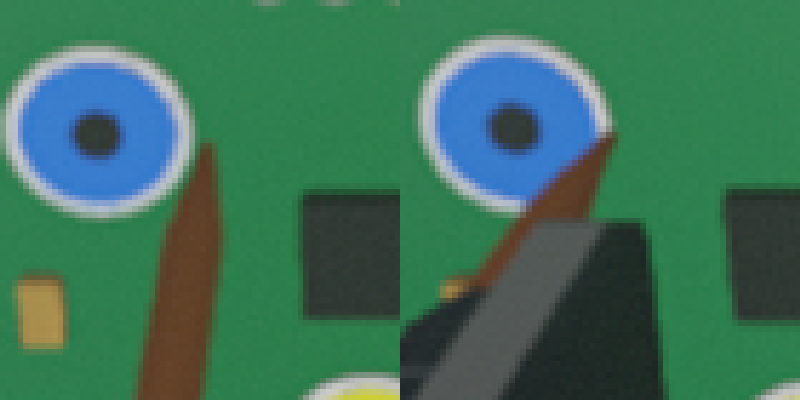

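The tip is at about (286,315) and (207,288) at full resolution, which puts it at world (0.6928, −0.0596). I'll grasp now and check the wrist view while holding the handle.

```bash
cat >> h.py <<'E'
TIP=np.array([.6926,-.0596])
def see(read_state,read_camera,name,save=None):
    s=read_state(); c=read_camera(name); P={}
    for k in LOC:
        b=blobs(c["img"],k,None if name=="wrist" else (260,90,390,215) if name=="top" else (270,250,420,390),10)
        if b: P[k]=onplane(c,centre(b[0]),.064,s); print(name,k,centre(b[0]).round(1),cv2.contourArea(b[0]),P[k].round(4))
    if save: cv2.imwrite(save,c["img"][:,:,::-1])
    if len(P)>1: print(boardfit(P))
    return P
E
python3 - <<'E'
from bench import *
from h import *
h=np.array([.5948,-.0170])
reach([*h,.15],Q); move_linear([*h,.083],v=.1); gripper_to(0.0); dwell(.1)
s=read_state(); print(s["t"],s["ee_pos"],s["gripper_width"],s["force"],s["finger_force"])
see(read_state,read_camera,"wrist","pics/g.png"); see(read_state,read_camera,"top"); see(read_state,read_camera,"scene")
E
```

```text
5.825 [ 0.5948825  -0.01713052  0.08334997] 0.22783007050365495 [0.03946461 0.05759782 3.3022396 ] 59.05614495277405
scene red [363.2 312.4] 73.5 [0.7068 0.0172 0.064 ]
scene yellow [351.5 341.1] 87.0 [ 0.7694 -0.0413  0.064 ]
scene blue [321.8 320.3] 77.5 [ 0.6928 -0.0816  0.064 ]
(array([ 0.72464117, -0.03543881]), np.float64(-0.1365463550716957), array([0.00026707, 0.00030968, 0.00026626]))
```

View pics/g.png

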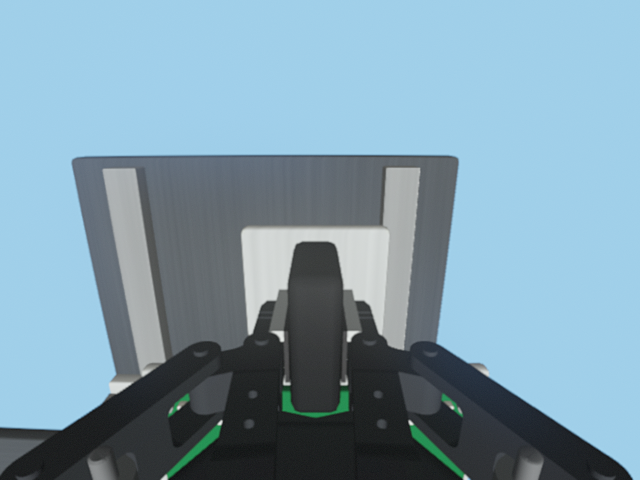

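The handle is centred between the pads and firmly gripped; the marks are hidden from the wrist camera, so I'll use the scene camera for feedback. Next is the move to yellow.

```bash
cat >> h.py <<'E'
C0=np.array([.7236,-.0344]); E0=np.array([.59488,-.01713]); Z0=.0835
def target(k): return E0+(TIP-S@np.array(LOC[k]))-C0
E
python3 - <<'E'
from bench import *
from h import *
print(TIP-C0,{k:target(k) for k in LOC})
move_linear([*target("yellow"),Z0],v=.08); dwell(.3)
s=read_state(); print(s["t"],s["ee_pos"],target("yellow"),s["force"])
see(read_state,read_camera,"scene","pics/y.png")
c=read_camera("scene"); print("tip",onplane(c,(330.5,311.5),.075))
im=cv2.imread("pics/y.png"); cv2.imwrite("pics/yz.png",cv2.resize(im[260:360,270:390],(720,600),interpolation=2))
E
```

```text
[-0.031  -0.0252] {'red': array([ 0.58181716, -0.0952758 ]), 'yellow': array([ 0.51930164, -0.03618427]), 'blue': array([0.59547435, 0.00378721])}
7.4 [ 0.51888872 -0.03606681  0.08335423] [ 0.51930164 -0.03618427] [-2.28951653  2.53445807  2.76969659]
scene red [343.1 291.4] 61.0 [ 0.6308 -0.001   0.064 ]
scene yellow [330.5 317.6] 74.0 [ 0.693 -0.06   0.064]
scene blue [301.8 297.8] 32.5 [ 0.6131 -0.1019  0.064 ]
(array([ 0.64726806, -0.05456418]), np.float64(-0.15260755436344722), array([0.00069907, 0.00188162, 0.00256382]))
tip [ 0.68449566 -0.05673686  0.075     ]
```

View pics/yz.png

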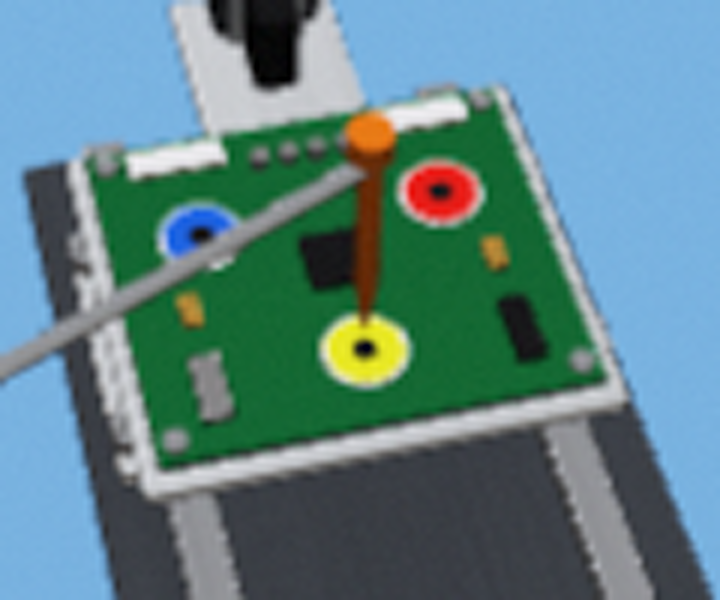

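The yellow dot is at zoom (365,348) and the visible apex at (364,320), close to directly above it. I'll refine the tip with rays from the scene, wrist and top cameras.

```bash
python3 - <<'E'
from bench import *
from h import *; import pickle
V=pickle.load(open("v.pkl","rb")); c=read_camera("scene"); b=np.array([.001,-.001,0])
o,d=ray(c,(330.3,313.1)); rs=(o-b,d)
rw=[ray(V[0][1],(286,315),V[0][0]),ray(V[1][1],(207,288.3),V[1][0])]
at=lambda r,z:(r[0]+r[1]*(z-r[0][2])/r[1][2])[:2].round(4)
for z in (.075,.077,.079): print(z,at(rs,z),at(rw[0],z),at(rw[1],z))
print(cross([rs]+rw),cross([rs,rw[0]]))
# dot vs its wrist-corrected position
g=cv2.cvtColor(c["img"],cv2.COLOR_RGB2GRAY); p=g[312:324,324:337]; y,x=np.nonzero(p<70); print("dot px",x.mean()+324,y.mean()+312,onplane(c,(x.mean()+324,y.mean()+312),.064)-b)
E
```

```text
0.075 [ 0.6876 -0.0579] [ 0.6913 -0.0591] [ 0.6916 -0.0589]
0.077 [ 0.689  -0.0586] [ 0.6902 -0.0587] [ 0.6908 -0.0581]
0.079 [ 0.6905 -0.0592] [ 0.6891 -0.0584] [ 0.6899 -0.0572]
[ 0.68997004 -0.05841234  0.07773949] [ 0.68967255 -0.05871391  0.07783087]
dot px 330.2 317.6 [ 0.69172212 -0.05965783  0.064     ]
```

```bash
sed -i 's/^TIP=.*/TIP=np.array([.6898,-.0586])/' h.py; python3 - <<'E'
from bench import *
from h import *
def go(k):
    move_linear([*target(k),Z0],v=.08); dwell(.3)
    e=target(k)-read_state()["ee_pos"][:2]
    print(k,"err",e,read_state()["force"])
    see(read_state,read_camera,"scene",f"pics/at_{k}.png"); dwell(1.3)
print(target("yellow"))
for k in("yellow","red","blue"): go(k)
print(read_state()["t"], read_state()["ee_pos"])
a=[cv2.resize(cv2.imread(f"pics/at_{k}.png")[285:345,300:360],(400,400),interpolation=2) for k in("red","blue")]
cv2.imwrite("pics/rb.png",np.hstack(a))
E
```

```text
[ 0.51650164 -0.03518427]
yellow err [-0.00028591  0.00049403] [ 1.79487548 -2.79482778 -2.71925424]
scene red [342.7 290.8] 62.0 [ 0.6286 -0.0009  0.064 ]
scene yellow [330.  316.9] 69.5 [ 0.6906 -0.0602  0.064 ]
scene blue [301.9 297.3] 37.5 [ 0.6118 -0.1011  0.064 ]
(array([ 0.64534157, -0.05431587]), np.float64(-0.15224288108724793), array([0.00048606, 0.00120532, 0.00166917]))
red err [-2.00414758e-04 -3.10197790e-07] [ 1.33057617  0.11485708 -3.82648125]
scene red [330.4 317.1] 76.0 [ 0.6915 -0.0597  0.064 ]
scene yellow [316.4 346.3] 91.0 [ 0.7536 -0.1185  0.064 ]
scene blue [288. 325.] 79.0 [ 0.6771 -0.1584  0.064 ]
(array([ 0.70904768, -0.11242964]), np.float64(-0.14114501933683388), array([0.00029767, 0.00024638, 0.00017114]))
blue err [ 0.00013783 -0.00030084] [ 1.10392542  1.99268325 -4.14455957]
scene red [371.4 309. ] 72.0 [0.7048 0.0395 0.064 ]
scene yellow [360.  337.3] 87.0 [ 0.7671 -0.0197  0.064 ]
scene blue [330.4 316.7] 72.0 [ 0.6906 -0.0592  0.064 ]
(array([ 0.72247083, -0.01337046]), np.float64(-0.1413642274899432), array([1.97705380e-04, 7.09806429e-05, 1.52820598e-04]))
15.375 [0.59252824 0.00481744 0.08348499]
```

View pics/rb.png

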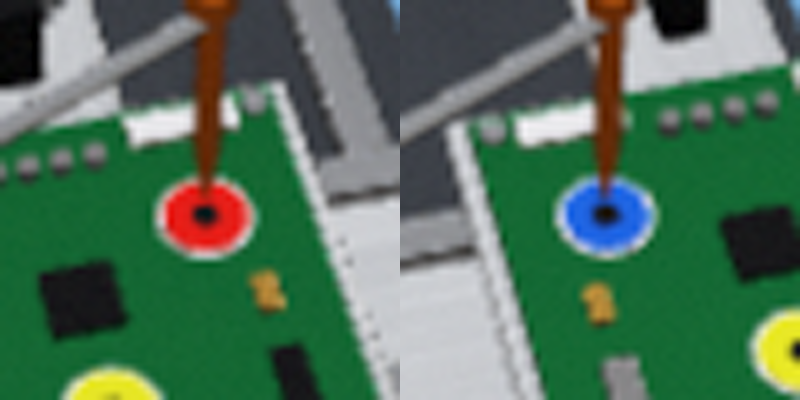

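Red and blue both sit directly under the tip in the scene crops, with dots at crop (205,215) and (605,214) and the tip just above each. Now I'll release, lift and verify with the wrist camera.

```bash
python3 - <<'E'
from bench import *
from h import *
gripper_to(1.0); dwell(.1); e=read_state()["ee_pos"]; move_linear([e[0],e[1],.26],v=.12); dwell(.2)
s=read_state(); see(read_state,read_camera,"wrist","pics/f.png"); see(read_state,read_camera,"scene")
im=cv2.imread("pics/f.png"); cv2.imwrite("pics/fz.png",cv2.resize(im[270:350,240:340],(750,600),interpolation=2)); print(s["t"])
E
```

```text
wrist red [362.9 313.3] 441.5 [0.7034 0.0405 0.064 ]
wrist yellow [315.2 368.9] 364.0 [ 0.7659 -0.0185  0.064 ]
wrist blue [267.4 313. ] 426.0 [ 0.6896 -0.0584  0.064 ]
(array([ 0.72126998, -0.01236314]), np.float64(-0.13803804233439862), array([1.21724553e-04, 9.82365418e-05, 6.85297202e-05]))
scene red [371.3 308.9] 71.5 [0.7044 0.0394 0.064 ]
scene yellow [359.9 337.2] 86.5 [ 0.7668 -0.0197  0.064 ]
scene blue [330.4 316.6] 70.0 [ 0.6904 -0.0592  0.064 ]
(array([ 0.72218861, -0.01337861]), np.float64(-0.14105232887749097), array([2.00863295e-04, 9.93287085e-05, 1.72008156e-04]))
17.95
```

View pics/fz.png

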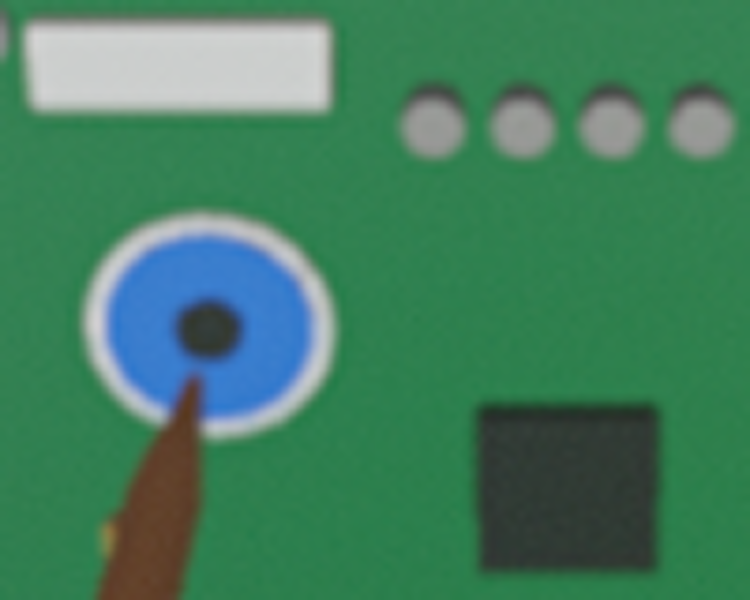

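The blue dot at zoom (208,330) lies on the line of the rod, and the apex at (197,375) is offset only by the parallax expected from its height. The blue mark is still under the tip, to within about 1 mm, so I'm handing in.

```bash
python3 -c "
from bench import *
print(job_done())"
```

```text
the job is handed in; nothing more can be done
None
```

I moved the board to yellow, red and then blue, pausing over a second at each, and handed it in at about 18 s with the gripper clear and the blue dot within about 1 mm of the pointer tip by my camera measurements.

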